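# Switch off the parts dryer and take its lid off

### The job

The lock cylinders in the small warm-air dryer are dry. Turn the dryer's timer knob anticlockwise all the way back to its off stop, and only then take off the lid - its back edge is tucked under a catch, so the front has to come up first - and lay it flat, handle up, on the dark mat. Set the lid down rather than dropping it, and do not disturb the screwdriver, the brush and the padlock on the mat.

Things in the scene. Friction and masses are not known exactly. Their poses are not given: they have to be found in the camera images.
- dryer: Benchtop warm-air dryer, fixed: grey box 276 (x) x 186 (y) mm with a flat aluminium deck 92 mm above its underside. Origin: centre of its underside; its front faces its -x (towards the robot). The timer knob is on the deck at x -0.096, y 0; the round opening with the lid is behind it.
- dryer_rim (a point): Centre of the dryer's round opening at the height of its steel rim's top (dryer x +0.045, y 0, z 0.106). The rim has outer diameter 124 mm and inner 112 mm and stands 14 mm above the deck. Axes as the dryer's.
- dryer_catch (a point): Middle of the underside of the steel catch's lip, behind the opening (dryer x +0.126, z 0.117). The lip is 18 mm (x) by 36 mm (y), 4 mm thick, and reaches forward over the lid's tongue from an upright plate that starts 4 mm behind this point. Axes as the dryer's.
- timer (a joint): The timer knob's angle about the vertical, rad: 0 is the off stop (anticlockwise end, pointer to the back, at the round mark on the dial); grows clockwise seen from above, up to 5.24. It is stiff enough to stay where it is left (0.06 N m).
- timer_grip (a point): On the knob's axis, in the middle of its black grip bar, 24 mm above the deck; turns with the knob. The bar is 42 mm long (along x, white pointer line at +x), 12 mm thick (y), and reaches from 15 mm below this point to 9 mm above it; beneath is a round foot of diameter 43 mm whose top is 14 mm below this point.
- lid: Loose round steel lid, 160 g. Origin: centre of the underside of its plug (disc, diameter 105 mm, 6 mm deep, sits in the rim with 3.5 mm play). On it a plate of diameter 132 mm, 5 mm thick, rests on the rim. A tongue 26 mm wide, 4 mm thick, reaches back to x +0.0825 at plate height, under the catch with 5 mm play above. Starts seated, x axis along the dryer's.
- lid_handle (a point): Middle of the lid's handle bar, 36 mm in front of the lid's centre (lid x -0.036) and 35 mm above the plug's underside. Black bar 14 mm thick (lid x), 46 mm long (lid y), 16 mm high, on two posts of diameter 10 mm at y +-17 mm; 16 mm free between plate and bar.
- counter_mat: The dark mat on the counter, fixed, 250 (x) x 420 (y) mm, its top 4 mm above the origin, which is the centre of its underside. The tools lie on its left (+y) part; its right part (y from -0.20 to about +0.03 in its frame) is free.
- screwdriver: Screwdriver with a yellow handle, 144 mm long (along x), 25 mm high, lying on the left part of the mat. Origin: centre of its underside.
- brush: Brass wire brush with a wooden handle, 155 mm long (along x), 21 mm wide, 31 mm high, lying on the left part of the mat, to the right of the screwdriver. Origin: centre of its underside.
- padlock: Brass padlock lying flat, 42 x 67 x 17 mm, near the front left of the mat. Origin: centre of its underside.

How it is judged:
By the outcome, as a careful person would: the job done as asked, in the order asked, and still so for the second after the job is handed in, with the robot touching nothing.
It also fails if it takes over 67 s, if anything falls off the work surface, if the arm or the gripper's body presses on something with over 40 N, if the wrist force passes 120 N, or if a joint passes its speed limit or range.

### The arm

A 6-joint arm with a two-finger parallel gripper is mounted at the origin on a cart in front of the work surface, level with it; the furniture and walls round the work are solid. World frame = base frame: x ahead of the robot, y to its left, z up, the work surface at z = 0. Lengths are in m, angles in rad, forces in N, time in s.
With the tool pointing down it reaches from about 0.4 to 0.925 m from the base axis. Payload 12.5 kg.
Tool frame: the origin (TCP) lies on the centre line of the jaws, within the pads' length; the fingertips stand env.tips_ahead ahead of it and the grasp point (between the pads) lies 11 mm behind it (env.tips_ahead is the distance from the TCP to the fingertips, in m); z points along the fingers, y is the line along which they close (so a half turn about z gives the same grasp; the last joint's range is limited). The gripper opens to 95 mm and grips with 3 to 60 N. Pads are 20 mm wide; open, the fingers measure 119 mm over their backs; the gripper's body (75 mm by 180 mm) begins 59 mm behind the grasp point.
Start: joints at [0.995, 0.491, 1.559, -0, 1.092, -0.106], TCP at [0.283, 0.557, 0.223] pointing down, gripper open.
Joint ranges: [-3.1, 3.1], [-0.84, 2.19], [0.05, 2.79], [-1.13, 4.28], [0.06, 2.93], [-2.69, 2.69]. Speed limits (rad/s): [2.22, 2.22, 2.79, 3.14, 3.14, 3.14].

### API

Orientations are given as [roll, pitch, yaw] about the fixed x, y, z axes, in that order (R = Rz(yaw) Ry(pitch) Rx(roll)).
In Python, from plant import env, cams gives the robot as it stands.
- The arm moves only by the tool apply_moves, never from a script. Its argument "moves" is a list of rows, each a list of 3 entries, a list of its own where there are three numbers: the closure, from 0 (fully open) to 1 (shut), then the shift along the tool's x, y, z scaled (see below), then the turn, a rotation vector about the tool's x, y, z scaled (see below). In form: [[jaw, [tx, ty, tz], [wx, wy, wz]], ...]. A call has 1 to 10 rows; each row shifts and turns the commanded pose from where the row before left it, along the tool's axes as they then stand; what a row does not reach is not made up. The controller multiplies each number of a shift by 50 cm and each number of a turn by 180 degrees. A row lasts 1/12 s, in which the tool goes at most 41.7 mm and 7.16 degrees, less where a joint would pass 70% of its speed; a pose out of reach is approached as far as the arm can. A call with a number of a shift or a turn outside -1 to 1 is refused whole. A call with a gripper value outside its range is refused whole. The fingers move at their own pace and stop on an object; "grip_force" is the grip in N (left out, the last holds). Time passes only in rows, so rows that do not move let the fingers close. It gives the time, the measured TCP pose, the force, the opening and the grip force at its end, in the units of the state.
- env.read_state(): the state, without advancing time (a new reading comes with each control period).
- cams.get_image(name): name is "side" or "top" or "wrist"; returns a dict with "color" (400x640x3 uint8, red, green, blue), "camera_matrix" (3x3 intrinsics, pixels), "position" and "rotation" of the camera in the world. Camera axes: x right, y down, z forward; pixel columns grow to the right and rows downward; lengths in m; the calibration is good to about 2 mm. The wrist camera is an equidistant fisheye: a pixel r from the principal point sees the ray r / f radians off the axis. A picture is of the moment at which its call begins. There is no depth.
- env.job_done(): hands the job in; it is judged then, once.
The state is a dict: "t": time; "qpos": joint angles; "qvel": joint speeds; "tau": joint torques, N m; "ee_pos": TCP position; "eef_rot": TCP orientation; "ft_force": force on the tool from outside, world axes, zero at the start; "torque": the same for the moment, N m; "opening": finger opening in m; "grip_force": force on a finger pad.
Only numpy, scipy, OpenCV 4.12 (cv2) and the standard library are available. Lean on these libraries where they do the work, as an engineer would, in place of code of your own. Each camera call takes 0.05 s, during which the arm holds its last target. There are 200 camera calls.

## Working session

There is one attempt and no reset: what is moved stays moved. The work goes in short steps, Python scripts to look and compute and a tool call to move; the robot and the scene stay as the last step left them, time stands still between calls to the robot, and variables do not carry over. Pictures are saved under pics/ and viewed, at most 10 in all, crops included, and the job is handed in when it is done.

Besides the shell and the picture viewer there is one more tool, called after "Request:" as name(argument=value, ...), one argument or row to a line, values as JSON. apply_moves: Moves the arm, as the interface text tells. Shifts and turns lie within -1 to 1; 1 stands for 50 cm of shift or 180 degrees of turn. Its arguments: {"type":"object","properties":{"moves":{"type":"array"},"grip_force":{"type":"number"}},"required":["moves"]}

```bash
mkdir -p pics; ls; python3 - <<'E'
from plant import env,cams
import cv2,numpy as np
print(env.read_state(),env.tips_ahead)
for n in("top","side"):
    d=cams.get_image(n);cv2.imwrite(f"pics/{n}0.png",d["color"][...,::-1]);print(n,d["camera_matrix"],d["position"],d["rotation"])
E
```

```text
pics
{'t': 0.0, 'qpos': array([ 9.95373879e-01,  4.91510748e-01,  1.55946238e+00, -1.70107107e-06,
        1.09168805e+00, -1.05635630e-01]), 'qvel': array([-2.68293450e-04, -1.55313537e-04, -4.15864394e-04, -3.94428091e-04,
       -3.98259817e-05,  2.17116192e-04]), 'tau': array([ 1.66871414e-03, -6.12638140e+01, -2.58187670e+01,  6.93396851e-02,
        4.81169473e-02, -1.24829376e-04]), 'ee_pos': array([0.28280395, 0.55708837, 0.22208762]), 'eef_rot': array([-3.14052993e+00, -1.11163667e-04,  2.67180656e+00]), 'ft_force': array([ 0.47013832, -0.68086776, -0.81419745]), 'torque': array([-0.04828335, -0.0440773 , -0.02286934]), 'grip_force': 0.0, 'opening': 0.09508195222355188} 0.008
top [[461.6692103    0.         319.2341601 ]
 [  0.         461.6692103  206.20353945]
 [  0.           0.           1.        ]] [ 0.32886235 -0.05142533  1.26929975] [-2.96573977  0.0704162  -1.56234141]
side [[412.61444688   0.         323.22037548]
 [  0.         412.61444688 205.63626999]
 [  0.           0.           1.        ]] [ 0.33126396 -0.76851791  0.80411642] [-2.28940905 -0.01474598 -0.21313559]
```

View pics/top0.png

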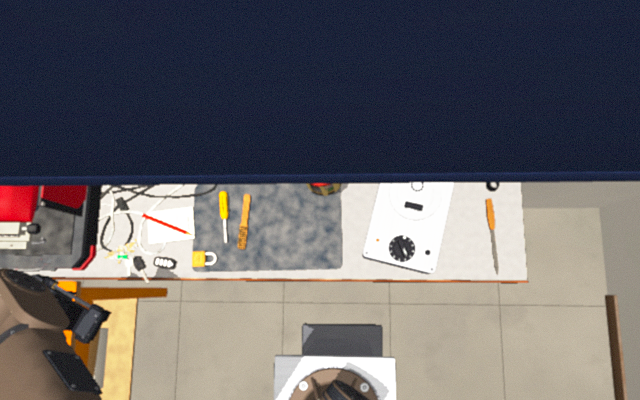

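View pics/side0.png

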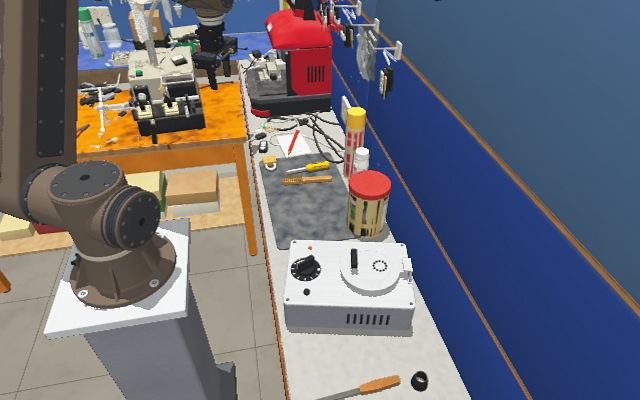

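The top view shows the dryer at right (knob ~(402,248), handle ~(413,206)), the mat spanning columns 193–342, and a red-lidded can by the mat's back edge (325,186). The side view shows the knob ~(306,267), handle ~(354,260) and catch ~(407,266). Next I'll enlarge these areas.

```bash
python3 - <<'E'
import cv2
a=cv2.imread("pics/top0.png")[175:280,340:460];cv2.imwrite("pics/tc.png",cv2.resize(a,None,fx=5,fy=5,interpolation=2))
b=cv2.imread("pics/side0.png")[135:340,250:430];cv2.imwrite("pics/sc.png",cv2.resize(b,None,fx=2.9,fy=2.9,interpolation=2))
E
```

```text
(no output)
```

View pics/tc.png

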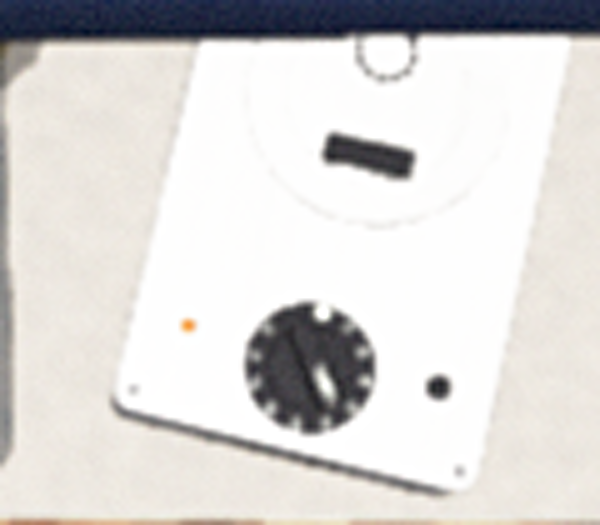

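View pics/sc.png

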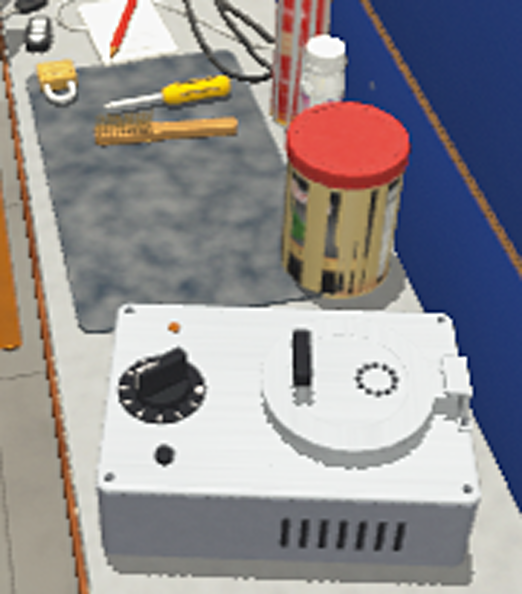

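```bash
cat > h.py <<'E'
import numpy as np
from scipy.spatial.transform import Rotation as R
def ray(d,uv):
    K=d["camera_matrix"];v=np.array([(uv[0]-K[0,2])/K[0,0],(uv[1]-K[1,2])/K[1,1],1])
    return np.array(d["position"]),R.from_euler('xyz',d["rotation"]).as_matrix()@v
def at(d,uv,z):
    p,v=ray(d,uv);return p+v*(z-p[2])/v[2]
E
python3 - <<'E'
from h import *
from plant import cams
t=cams.get_image("top");s=cams.get_image("side");np.set_printoptions(precision=4,suppress=True)
T=lambda x,y:(340+(x-2)/5,175+(y-2)/5); S=lambda x,y:(250+(x-1)/2.9,135+(y-1)/2.9)
for n,p,z in[("FL",(115,403),.092),("FR",(474,492),.092),("dial",(311,368),.094),("offdot",(323,312),.094),("handle",(369,156),.143),("bar a",(290,325),.125),("bar b",(322,415),.125),("ptr a",(318,368),.125),("ptr b",(332,403),.125),("edgeL",(196,60),.092),("edgeR",(566,60),.092)]:
    print("T",n,at(t,T(*p),z))
for n,p,z in[("FL",(118,306),.092),("BL",(458,316),.092),("BR",(478,490),.092),("FR",(100,492),.092),("dial",(162,390),.094),("handle",(302,345),.143),("catch",(456,372),.121),("matFR",(82,330),.004),("matFL",(28,90),.004),("matBL",(240,50),.004),("canbase",(340,290),0),("cantopL",(288,145),.15),("cantopR",(410,145),.15),("brush r",(240,125),.02),("brush l",(97,130),.02)]:
    print("S",n,at(s,S(*p),z))
for n,p in[("matFL",(193,270)),("matFR",(342,268)),("brush f",(241,248)),("brush b",(247,195)),("can l",(309,190)),("can r",(342,186)),("canbot",(325,194))]:print("T",n,at(t,p,.004))
E
```

```text
T FL [ 0.4114 -0.0778  0.092 ]
T FR [ 0.3679 -0.2553  0.092 ]
T dial [ 0.4292 -0.1762  0.094 ]
T offdot [ 0.4575 -0.1828  0.094 ]
T handle [ 0.5289 -0.2014  0.143 ]
T bar a [ 0.4477 -0.1631  0.125 ]
T bar b [ 0.4036 -0.1777  0.125 ]
T ptr a [ 0.4266 -0.1763  0.125 ]
T ptr b [ 0.4095 -0.1827  0.125 ]
T edgeL [ 0.5888 -0.121   0.092 ]
T edgeR [ 0.5875 -0.3093  0.092 ]
S FL [ 0.4102 -0.082   0.092 ]
S BL [ 0.6819 -0.1484  0.092 ]
S BR [ 0.6339 -0.3128  0.092 ]
S FR [ 0.3698 -0.2603  0.092 ]
S dial [ 0.4294 -0.1789  0.094 ]
S handle [ 0.5321 -0.1978  0.143 ]
S catch [ 0.6451 -0.2281  0.121 ]
S matFR [ 0.3834 -0.0206  0.004 ]
S matFL [0.3718 0.36   0.004 ]
S matBL [0.6274 0.3933 0.004 ]
S canbase [ 0.6294 -0.014   0.    ]
S cantopL [0.5808 0.0274 0.15  ]
S cantopR [0.687  0.0065 0.15  ]
S brush r [0.5885 0.2293 0.02  ]
S brush l [0.4361 0.2502 0.02  ]
T matFL [0.375  0.3896 0.004 ]
T matFR [ 0.3828 -0.0237  0.004 ]
T brush f [0.4364 0.2567 0.004 ]
T brush b [0.5866 0.2453 0.004 ]
T can l [0.5999 0.069  0.004 ]
T can r [ 0.6107 -0.0238  0.004 ]
T canbot [0.5881 0.0238 0.004 ]
```

Request:
apply_moves(
  moves=[
    [0,[-0.055,-0.039,-0.005],[0,0,0]],
    [0,[-0.055,-0.039,-0.005],[0,0,0]],
    [0,[-0.055,-0.039,-0.005],[0,0,0]],
    [0,[-0.055,-0.039,-0.005],[0,0,0]],
    [0,[-0.055,-0.039,-0.005],[0,0,0]],
    [0,[-0.055,-0.039,-0.005],[0,0,0]],
    [0,[-0.055,-0.039,-0.005],[0,0,0]],
    [0,[-0.055,-0.039,-0.005],[0,0,0]],
    [0,[-0.055,-0.039,-0.005],[0,0,0]],
    [0,[-0.055,-0.039,-0.005],[0,0,0]],
  ],
  grip_force=20,
)

```text
t: 1.03
ee_pos: [0.4403, 0.2574, 0.2478]
eef_rot: [3.141, 0.0, 2.672]
ft_force: [-0.1, 0.0, -0.1]
opening: 0.0952
grip_force: 0.0
```

Request:
apply_moves(
  moves=[
    [0,[-0.055,-0.039,-0.005],[0,0,0]],
    [0,[-0.055,-0.039,-0.005],[0,0,0]],
    [0,[0,0,0],[0,0,0.037]],
    [0,[0,0,0],[0,0,0.037]],
    [0,[0,0,0],[0,0,0.037]],
    [0,[0,0,0],[0,0,0.037]],
    [0,[0,0,0],[0,0,0.037]],
    [0,[0,0,0],[0,0,0.037]],
    [0,[0,0,0],[0,0,0.037]],
    [0,[0,0,0],[0,0,0.037]],
  ],
)

```text
t: 1.87
ee_pos: [0.4712, 0.1992, 0.2526]
eef_rot: [-3.141, -0.0, 1.736]
ft_force: [0.4, -0.3, -0.1]
opening: 0.0952
grip_force: 0.0
```

Request:
apply_moves(
  moves=[
    [0,[0,0,0],[0,0,0.037]],
    [0,[0,0,0],[0,0,0.037]],
    [0,[0,0,0],[0,0,0.037]],
    [0,[0,0,0],[0,0,0.037]],
    [0,[0,0,0],[0,0,0.037]],
    [0,[0,0,0],[0,0,0.037]],
    [0,[0,0,0],[0,0,0.037]],
    [0,[0,0,0],[0,0,0.037]],
    [0,[0,0,0],[0,0,0.037]],
    [0,[0,0,0],[0,0,0.037]],
  ],
)

```text
t: 2.7
ee_pos: [0.4712, 0.1992, 0.2526]
eef_rot: [-3.142, 0.0, 0.574]
ft_force: [0.8, 0.2, 0.3]
opening: 0.095
grip_force: 0.0
```

Request:
apply_moves(
  moves=[
    [0,[0,0,0],[0,0,0.039]],
    [0,[0,0,0],[0,0,0.039]],
    [0,[-0.0324,0.0685,0],[0,0,0]],
    [0,[-0.0324,0.0685,0],[0,0,0]],
    [0,[-0.0324,0.0685,0],[0,0,0]],
    [0,[-0.0324,0.0685,0],[0,0,0]],
    [0,[-0.0324,0.0685,0],[0,0,0]],
    [0,[-0.0324,0.0685,0],[0,0,0]],
    [0,[-0.0324,0.0685,0],[0,0,0]],
    [0,[-0.0324,0.0685,0],[0,0,0]],
  ],
)

```text
t: 3.53
ee_pos: [0.4381, -0.1038, 0.2527]
eef_rot: [3.141, -0.0, 0.335]
ft_force: [1.3, 0.1, -0.5]
opening: 0.0951
grip_force: 0.0
```

Request:
apply_moves(
  moves=[
    [0,[-0.0324,0.0685,0],[0,0,0]],
    [0,[-0.0324,0.0685,0],[0,0,0]],
    [0,[0,0,0.03],[0,0,0]],
    [0,[0,0,0],[0,0,0]],
  ],
)

```text
t: 3.87
ee_pos: [0.4296, -0.1788, 0.2359]
eef_rot: [-3.139, 0.002, 0.331]
ft_force: [-0.5, 0.1, -0.1]
opening: 0.0946
grip_force: 0.0
```

```bash
python3 - <<'E'
from plant import env,cams
import cv2
s=env.read_state();print(s["ee_pos"],s["eef_rot"])
d=cams.get_image("wrist");print(d["camera_matrix"],d["position"],d["rotation"])
cv2.imwrite("pics/w1.png",d["color"][...,::-1])
E
```

```text
[ 0.42955539 -0.17876163  0.23587992] [-3.13944198e+00  1.69993942e-03  3.30839209e-01]
[[309.70691629   0.         319.23701787]
 [  0.         309.70691629 201.04464441]
 [  0.           0.           1.        ]] [ 0.50551696 -0.15275903  0.39818574] [ 2.85462517e+00  2.38120704e-03 -1.24021335e+00]
```

View pics/w1.png

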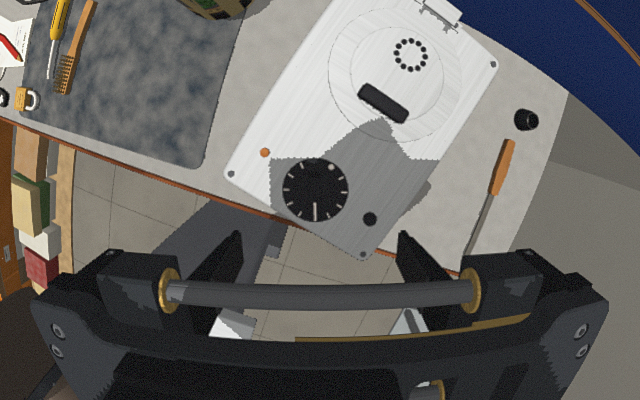

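The wrist view shows the knob at about (315,190) with its pointer straight down towards (315,220), and the handle centred at (383,103). Deck screws are at (231,174), (493,64) and (362,254). Next I'll triangulate these.

```bash
cat >> h.py <<'E'
def fat(d,uv,z):
    K=d["camera_matrix"];x=(uv[0]-K[0,2])/K[0,0];y=(uv[1]-K[1,2])/K[1,1];r=np.hypot(x,y)
    v=R.from_euler('xyz',d["rotation"]).as_matrix()@np.array([x/r*np.sin(r),y/r*np.sin(r),np.cos(r)])
    p=np.array(d["position"]);return p+v*(z-p[2])/v[2]
E
python3 - <<'E'
from h import *
import cv2
np.set_printoptions(precision=4,suppress=True)
d=dict(camera_matrix=[[309.707,0,319.237],[0,309.707,201.045],[0,0,1]],position=[ 0.50551696,-0.15275903,0.39818574],rotation=[2.85462517,2.38120704e-03,-1.24021335])
d["camera_matrix"]=np.array(d["camera_matrix"])
for n,p,z in[("dial",(315,190),.096),("ptr1",(315,203),.125),("ptr2",(315,220),.125),("h",(383,101),.143),("hl",(361,86),.143),("hr",(406,118),.143),("sFL",(231,174),.092),("sBR",(493,64),.092),("sFR",(362,254),.092),("offdot",(331,167),.094),("canbot",(240,13),.06)]:print(n,fat(d,p,z))
a=cv2.imread("pics/w1.png")[60:260,220:430];cv2.imwrite("pics/w1c.png",cv2.resize(a,None,fx=2.8,fy=2.8,interpolation=2,)+0)
E
```

```text
dial [ 0.4305 -0.1732  0.096 ]
ptr1 [ 0.426  -0.1752  0.125 ]
ptr2 [ 0.4102 -0.1806  0.125 ]
h [ 0.5321 -0.1983  0.143 ]
hl [ 0.5373 -0.1771  0.143 ]
hr [ 0.526  -0.2217  0.143 ]
sFL [ 0.4177 -0.0855  0.092 ]
sBR [ 0.6265 -0.3086  0.092 ]
sFR [ 0.3775 -0.2458  0.092 ]
offdot [ 0.4576 -0.1808  0.094 ]
canbot [ 0.5874 -0.0311  0.06  ]
```

View pics/w1c.png

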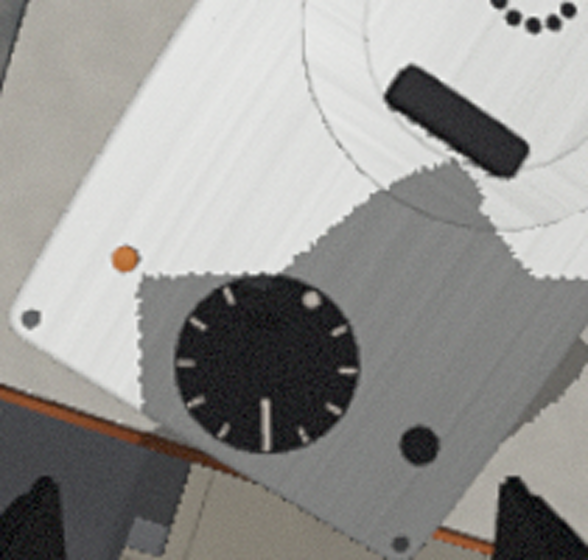

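Request:
apply_moves(
  moves=[
    [0.5,[0,0,0.06],[0,0,0]],
    [0.5,[0,0,0.06],[0,0,0]],
    [0.5,[0,0,0.06],[0,0,0]],
    [0.5,[0,0,0],[0,0,0]],
    [0.5,[0,0,0],[0,0,0]],
  ],
)

```text
t: 4.33
ee_pos: [0.4307, -0.1764, 0.1477]
eef_rot: [-3.14, 0.001, 0.336]
ft_force: [-0.6, -0.0, 0.6]
opening: 0.0671
grip_force: 0.0
```

Request:
apply_moves(
  moves=[
    [0.5,[0,0,0.034],[0,0,0]],
    [0.5,[0,0,0.033],[0,0,0]],
    [1,[0,0,0],[0,0,0]],
    [1,[0,0,0],[0,0,0]],
    [1,[0,0,0],[0,0,0]],
    [1,[0,0,0],[0,0,0]],
    [1,[0,0,0],[0,0,0]],
    [1,[0,0,0],[0,0,0]],
    [1,[0,0,0],[0,0,0]],
    [1,[0,0,0],[0,0,0]],
  ],
  grip_force=25,
)

```text
t: 5.17
ee_pos: [0.4294, -0.1742, 0.1149]
eef_rot: [-3.136, 0.001, 0.333]
ft_force: [0.4, 27.6, 17.5]
opening: 0.0118
grip_force: 25.0
```

Request:
apply_moves(
  moves=[
    [1,[0,-0.004,-0.002],[0,0,0]],
    [1,[0,-0.002,-0.001],[0,0,0]],
    [1,[0,0,0],[0,0,0]],
    [1,[0,0,0],[0,0,0]],
  ],
)

```text
t: 5.5
ee_pos: [0.4293, -0.1738, 0.1152]
eef_rot: [-3.14, 0.001, 0.334]
ft_force: [4.4, 6.8, -14.3]
opening: 0.0117
grip_force: 25.0
```

Request:
apply_moves(
  moves=[
    [1,[0,-0.001,0.0015],[0,0,-0.02]],
    [1,[0,0,0],[0,0,-0.03]],
    [1,[0,0,0],[0,0,-0.03]],
    [1,[0,0,0],[0,0,-0.03]],
    [1,[0,0,0],[0,0,-0.03]],
    [1,[0,0,0],[0,0,-0.03]],
    [1,[0,0,0],[0,0,-0.03]],
    [1,[0,0,0],[0,0,0]],
  ],
)

```text
t: 6.17
ee_pos: [0.4292, -0.1736, 0.1151]
eef_rot: [-3.14, -0.001, 0.968]
ft_force: [0.0, 6.2, -2.0]
opening: 0.0114
grip_force: 25.0
```

Request:
apply_moves(
  moves=[
    [1,[0,0,0],[0,0,-0.036]],
    [1,[0,0,0],[0,0,-0.036]],
    [1,[0,0,0],[0,0,-0.036]],
    [1,[0,0,0],[0,0,-0.036]],
    [1,[0,0,0],[0,0,-0.036]],
    [1,[0,0,0],[0,0,-0.036]],
    [1,[0,0,0],[0,0,-0.036]],
    [1,[0,0,0],[0,0,-0.036]],
    [1,[0,0,0],[0,0,-0.036]],
    [1,[0,0,0],[0,0,-0.036]],
  ],
)

```text
t: 7.0
ee_pos: [0.4288, -0.1736, 0.1151]
eef_rot: [-3.141, -0.002, 2.099]
ft_force: [-2.5, 5.9, -0.2]
opening: 0.0118
grip_force: 25.0
```

Request:
apply_moves(
  moves=[
    [1,[0,0,0],[0,0,-0.036]],
    [1,[0,0,0],[0,0,-0.036]],
    [1,[0,0,0],[0,0,-0.036]],
    [1,[0,0,0],[0,0,-0.036]],
    [1,[0,0,0],[0,0,-0.036]],
    [1,[0,0,0],[0,0,-0.036]],
    [1,[0,0,0],[0,0,-0.02]],
    [1,[0,0,0],[0,0,0]],
    [1,[0,0,0],[0,0,0]],
  ],
)

```text
t: 7.75
ee_pos: [0.4286, -0.1738, 0.1151]
eef_rot: [3.141, -0.002, 2.836]
ft_force: [-3.0, 3.2, -1.0]
opening: 0.0115
grip_force: 25.0
```

```bash
python3 -c "
from plant import env
s=env.read_state();print(s['torque'],s['eef_rot'],s['ft_force'],s['opening'])"
```

```text
[0.48187843 0.65352032 0.02480729] [ 3.14115237e+00 -2.09916655e-03  2.83558324e+00] [-2.98428574  3.1541666  -0.98242395] 0.011507396830772405
```

Request:
apply_moves(
  moves=[
    [1,[0,0,0],[0,0,-0.01]],
    [1,[0,0,0],[0,0,-0.01]],
    [1,[0,0,0],[0,0,-0.005]],
    [1,[0,0,0],[0,0,0]],
  ],
)

```text
t: 8.08
ee_pos: [0.4286, -0.1738, 0.1151]
eef_rot: [3.141, -0.002, 2.914]
ft_force: [-4.9, 3.7, 0.5]
opening: 0.0118
grip_force: 25.1
```

```bash
python3 -c "
from plant import env
s=env.read_state();print(s['torque'],s['eef_rot'],s['ft_force'],s['opening'])"
```

```text
[ 0.46545456  0.6547468  -0.41117664] [ 3.14077381e+00 -1.97409068e-03  2.91362889e+00] [-4.86565252  3.74294189  0.46577157] 0.011794596507362757
```

Request:
apply_moves(
  moves=[
    [1,[0,0,0],[0,0,-0.006]],
    [1,[0,0,0],[0,0,-0.006]],
    [1,[0,0,0],[0,0,0]],
  ],
)

```text
t: 8.33
ee_pos: [0.4287, -0.1738, 0.1151]
eef_rot: [3.141, -0.002, 2.952]
ft_force: [-4.1, 3.9, 0.6]
opening: 0.0122
grip_force: 25.7
```

```bash
python3 -c "
from plant import env
s=env.read_state();print(s['torque'],s['eef_rot'],s['ft_force'],s['opening'])"
```

```text
[ 0.59121832  0.77756556 -0.61753753] [ 3.14070883e+00 -1.66483591e-03  2.95152131e+00] [-4.11180313  3.93037639  0.57136922] 0.012183618166182601
```

Request:
apply_moves(
  moves=[
    [0.5,[0,0,0],[0,0,0]],
    [0.5,[0,0,0],[0,0,0]],
    [0.5,[0,0,0],[0,0,0]],
    [0.5,[0,0,0],[0,0,0]],
    [0.5,[0,0,-0.03],[0,0,0]],
    [0.5,[0,0,-0.06],[0,0,0]],
    [0.5,[0,0,-0.06],[0,0,0]],
    [0.5,[0,0,-0.06],[0,0,0]],
    [0.5,[0,0,-0.03],[0,0,0]],
  ],
)

```text
t: 9.08
ee_pos: [0.4303, -0.1746, 0.2382]
eef_rot: [-3.14, 0.004, 2.952]
ft_force: [0.3, 0.7, 0.4]
opening: 0.0478
grip_force: 0.0
```

Request:
apply_moves(
  moves=[
    [0.5,[0,0,0],[0,0,0.037]],
    [0.5,[0,0,0],[0,0,0.037]],
    [0.5,[0,0,0],[0,0,0.037]],
    [0.5,[0,0,0],[0,0,0.037]],
    [0.5,[0,0,0],[0,0,0.037]],
    [0.5,[0,0,0],[0,0,0.037]],
    [0.5,[0,0,0],[0,0,0.037]],
    [0.5,[0,0,0],[0,0,0.037]],
    [0.5,[0,0,0],[0,0,0.037]],
    [0.5,[0,0,0],[0,0,0.037]],
  ],
)

```text
t: 9.92
ee_pos: [0.4296, -0.1742, 0.235]
eef_rot: [3.141, 0.0, 1.783]
ft_force: [0.3, 0.2, 0.3]
opening: 0.0476
grip_force: 0.0
```

Request:
apply_moves(
  moves=[
    [0.5,[0,0,0],[0,0,0.037]],
    [0.5,[0,0,0],[0,0,0.037]],
    [0.5,[0,0,0],[0,0,0.037]],
    [0.5,[0,0,0],[0,0,0.035]],
    [0.5,[0,0,0],[0,0,0]],
    [0.5,[0,0,0],[0,0,0]],
  ],
)

```text
t: 10.42
ee_pos: [0.4296, -0.1742, 0.235]
eef_rot: [3.141, 0.0, 1.334]
ft_force: [-0.1, 0.4, -0.1]
opening: 0.0475
grip_force: 0.0
```

```bash
python3 - <<'E'
from plant import env,cams
import cv2
s=env.read_state();print(s["ee_pos"],s["eef_rot"])
d=cams.get_image("wrist");print(repr(d["position"]),repr(d["rotation"]))
cv2.imwrite("pics/w2.png",d["color"][...,::-1])
E
```

```text
[ 0.42957799 -0.17419681  0.23497783] [3.14123335e+00 9.19821888e-05 1.33390790e+00]
array([ 0.44846351, -0.09636755,  0.39740395]) array([ 2.85624878e+00, -5.66177914e-04, -2.37159173e-01])
```

View pics/w2.png

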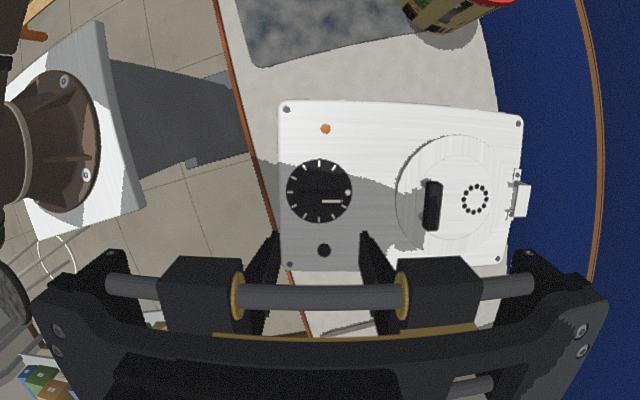

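Pointer line runs (322,201)–(341,201), off mark at (348,192), handle ends (433,181)/(432,230), screws (286,110), (519,124), (290,264). Checking the pointer's heading against the dryer axis.

```bash
python3 - <<'E'
from h import *
import cv2
a=cv2.imread("pics/w2.png")[140:280,270:540];cv2.imwrite("pics/w2c.png",cv2.resize(a,None,fx=2.9,fy=2.9,interpolation=2))
np.set_printoptions(precision=4,suppress=True)
d=dict(camera_matrix=np.array([[309.707,0,319.237],[0,309.707,201.045],[0,0,1]]),position=[ 0.44846351,-0.09636755,0.39740395],rotation=[2.85624878,-5.66177914e-04,-2.37159173e-01])
f=lambda p,z:fat(d,p,z)
def hd(a,b):v=b-a;return np.degrees(np.arctan2(v[1],v[0]))
print("ptr",hd(f((322,201),.125),f((341,201),.125)))
print("LscrewFB",hd(f((286,110),.092),f((519,124),.092)),"R",hd(f((290,264),.092),f((498,259),.092)))
print("handle",hd(f((434,229.5),.143),f((434,182),.143))-90,(f((432,230),.143)+f((432,181),.143))/2)
print(f((319,191),.094),f((348,192),.094))
E
```

```text
ptr -13.597501659911513
LscrewFB -13.970949967846666 R -14.221099401516819
handle -7.115158577162305 [ 0.5289 -0.1975  0.143 ]
[ 0.43   -0.1726  0.094 ] [ 0.4584 -0.1805  0.094 ]
```

View pics/w2c.png

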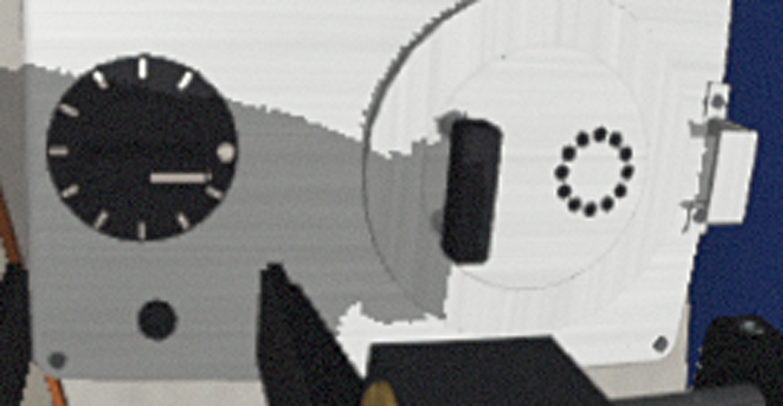

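Request:
apply_moves(
  moves=[
    [0.5,[0,0.052,0],[0,0,0]],
    [0.5,[0,0.052,0],[0,0,0]],
    [0.5,[0,0.052,0],[0,0,0]],
    [0.5,[0,0.052,0],[0,0,0]],
    [0.5,[0,0,0.06],[0,0,0]],
    [0.5,[0,0,0.06],[0,0,0]],
    [0.5,[0,0,0.06],[0,0,0]],
    [0.5,[0,0,0],[0,0,0]],
    [0.5,[0,0,0],[0,0,0]],
  ],
)

```text
t: 11.22
ee_pos: [0.5303, -0.1988, 0.1444]
eef_rot: [-3.139, -0.001, 1.332]
ft_force: [-0.4, -0.8, -0.1]
opening: 0.0474
grip_force: 0.0
```

Request:
apply_moves(
  moves=[
    [0.5,[0,0,0.02],[0,0,0]],
    [0.5,[0,0,0.018],[0,0,0]],
    [0.5,[0,0,0],[0,0,0]],
    [1,[0,0,0],[0,0,0]],
    [1,[0,0,0],[0,0,0]],
    [1,[0,0,0],[0,0,0]],
    [1,[0,0,0],[0,0,0]],
    [1,[0,0,0],[0,0,0]],
    [1,[0,0,0],[0,0,0]],
    [1,[0,0,0],[0,0,0]],
  ],
  grip_force=15,
)

```text
t: 12.05
ee_pos: [0.5306, -0.1989, 0.1261]
eef_rot: [3.141, 0.0, 1.33]
ft_force: [-0.1, 0.6, 1.8]
opening: 0.0144
grip_force: 15.0
```

Request:
apply_moves(
  moves=[
    [1,[0,0,0],[0,0,0]],
    [1,[0,0,0],[0,0,0]],
    [1,[0,0,0],[0,0,0]],
  ],
  grip_force=45,
)

```text
t: 12.3
ee_pos: [0.5306, -0.1989, 0.1261]
eef_rot: [3.141, 0.0, 1.33]
ft_force: [-0.3, 1.1, 3.5]
opening: 0.0137
grip_force: 45.0
```

Request:
apply_moves(
  moves=[
    [1,[0,0.002,-0.0106],[0.0167,0,0]],
    [1,[0,0.002,-0.0106],[0.0167,0,0]],
    [1,[0,0.002,-0.0106],[0.0167,0,0]],
    [1,[0,0,0],[0,0,0]],
  ],
)

```text
t: 12.63
ee_pos: [0.5353, -0.2002, 0.1417]
eef_rot: [-2.983, 0.0, 1.33]
ft_force: [-0.1, 1.2, -2.4]
opening: 0.0135
grip_force: 45.0
```

Request:
apply_moves(
  moves=[
    [1,[0,0.002,-0.0106],[0.0167,0,0]],
    [1,[0,0.002,-0.0106],[0.0167,0,0]],
    [1,[0,0.002,-0.0106],[0.0167,0,0]],
    [1,[0,0,0],[0,0,0]],
    [1,[0,-0.016,0.003],[0,0,0]],
    [1,[0,-0.016,0.003],[0,0,0]],
    [1,[0,0,0],[0,0,0]],
  ],
)

```text
t: 13.22
ee_pos: [0.5231, -0.197, 0.1593]
eef_rot: [-2.829, -0.0, 1.33]
ft_force: [-1.6, 0.3, 6.5]
opening: 0.0138
grip_force: 45.0
```

Request:
apply_moves(
  moves=[
    [1,[0,-0.016,0.001],[0,0,0]],
    [1,[0,-0.016,0.001],[0,0,0]],
    [1,[0,-0.018,-0.036],[0,0,0]],
    [1,[0,-0.018,-0.036],[0,0,0]],
    [1,[0,-0.018,-0.036],[0,0,0]],
    [1,[0,-0.018,-0.036],[0,0,0]],
    [1,[0,0,0],[0,0,0]],
    [1,[0,0,0],[0,0,0]],
  ],
)

```text
t: 13.88
ee_pos: [0.4971, -0.1907, 0.2423]
eef_rot: [-2.827, 0.0, 1.33]
ft_force: [-0.4, 0.1, -2.0]
opening: 0.0137
grip_force: 45.0
```

```bash
python3 - <<'E'
from plant import env,cams
import cv2
d=cams.get_image("side")
cv2.imwrite("pics/s3.png",cv2.resize(d["color"][100:360,200:460,::-1],None,fx=2.2,fy=2.2))
E
```

```text
(no output)
```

View pics/s3.png

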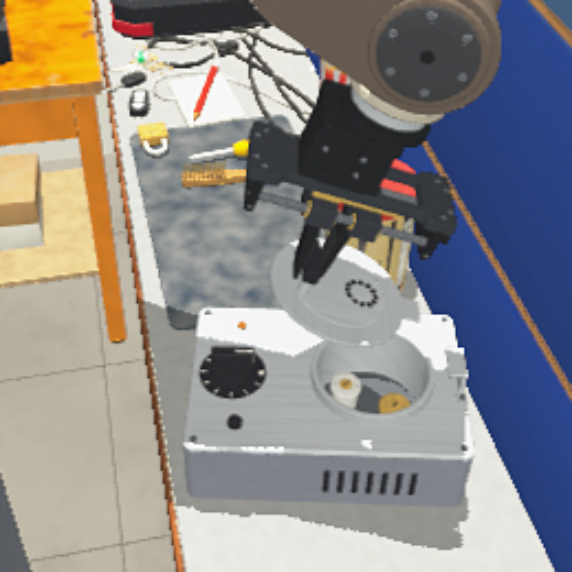

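The lid is out of the catch, held tilted above the open dryer, with the knob still at off. Levelling it, then carrying it to the mat.

Request:
apply_moves(
  moves=[
    [1,[0,0,0],[-0.025,0,0]],
    [1,[0,0,0],[-0.025,0,0]],
    [1,[0,0,0],[-0.025,0,0]],
    [1,[0,0,0],[-0.0252,0,0]],
    [1,[-0.0136,-0.0554,-0.02],[0,0,0]],
    [1,[-0.0136,-0.0554,-0.02],[0,0,0]],
    [1,[0,0,0],[0,0,0]],
  ],
)

```text
t: 14.52
ee_pos: [0.437, -0.1901, 0.2621]
eef_rot: [-3.139, -0.0, 1.33]
ft_force: [0.8, -0.7, -0.9]
opening: 0.0136
grip_force: 45.0
```

Request:
apply_moves(
  moves=[
    [1,[0.0581,-0.0143,0],[0,0,0]],
    [1,[0.0581,-0.0143,0],[0,0,0]],
    [1,[0.0581,-0.0143,0],[0,0,0]],
    [1,[0.0581,-0.0143,0],[0,0,0]],
    [1,[0.0581,-0.0143,0],[0,0,0]],
    [1,[0.0581,-0.0143,0],[0,0,0]],
    [1,[0.0581,-0.0143,0],[0,0,0]],
    [1,[0.0581,-0.0143,0],[0,0,0]],
    [1,[0.0581,-0.0143,0],[0,0,0]],
    [1,[0.0581,-0.0143,0],[0,0,0]],
  ],
)

```text
t: 15.35
ee_pos: [0.4399, 0.1097, 0.2608]
eef_rot: [-3.139, 0.001, 1.33]
ft_force: [0.6, -0.5, -2.2]
opening: 0.0138
grip_force: 45.0
```

Request:
apply_moves(
  moves=[
    [1,[0,0,0],[0,0,0]],
    [1,[0,0,0.06],[0,0,0]],
    [1,[0,0,0.06],[0,0,0]],
    [1,[0,0,0.06],[0,0,0]],
    [1,[0,0,0.06],[0,0,0]],
    [1,[0,0,0.06],[0,0,0]],
    [1,[0,0,0],[0,0,0]],
    [1,[0,0,0],[0,0,0]],
  ],
)

```text
t: 16.02
ee_pos: [0.4397, 0.108, 0.111]
eef_rot: [-3.137, 0.001, 1.33]
ft_force: [-0.1, -1.4, -1.1]
opening: 0.0135
grip_force: 45.0
```

Request:
apply_moves(
  moves=[
    [1,[0,0,0.05],[0,0,0]],
    [1,[0,0,0.05],[0,0,0]],
    [1,[0,0,0.04],[0,0,0]],
    [1,[0,0,0],[0,0,0]],
    [1,[0,0,0],[0,0,0]],
  ],
)

```text
t: 16.43
ee_pos: [0.441, 0.1082, 0.0431]
eef_rot: [-3.141, -0.0, 1.33]
ft_force: [1.3, -1.3, -1.7]
opening: 0.0136
grip_force: 45.0
```

Request:
apply_moves(
  moves=[
    [1,[0,0,0.005],[0,0,0]],
    [1,[0,0,0.005],[0,0,0]],
    [1,[0,0,0.004],[0,0,0]],
    [1,[0,0,0],[0,0,0]],
  ],
)

```text
t: 16.77
ee_pos: [0.4409, 0.1083, 0.0357]
eef_rot: [3.141, -0.0, 1.33]
ft_force: [0.4, -0.9, -2.1]
opening: 0.0141
grip_force: 45.0
```

Request:
apply_moves(
  moves=[
    [1,[0,0,0.004],[0,0,0]],
    [1,[0,0,0.004],[0,0,0]],
    [1,[0,0,0],[0,0,0]],
    [1,[0,0,0],[0,0,0]],
  ],
)

```text
t: 17.1
ee_pos: [0.4406, 0.1083, 0.0311]
eef_rot: [-3.141, 0.0, 1.33]
ft_force: [-0.1, 0.4, -2.1]
opening: 0.0137
grip_force: 45.0
```

Request:
apply_moves(
  moves=[
    [1,[0,0,0.002],[0,0,0]],
    [1,[0,0,0],[0,0,0]],
    [1,[0,0,0],[0,0,0]],
  ],
)

```text
t: 17.35
ee_pos: [0.4407, 0.1083, 0.0304]
eef_rot: [3.141, -0.0, 1.33]
ft_force: [-1.0, 1.0, 3.0]
opening: 0.0138
grip_force: 45.0
```

Request:
apply_moves(
  moves=[
    [1,[0,0,0.001],[0,0,0]],
    [1,[0,0,0],[0,0,0]],
    [1,[0,0,0],[0,0,0]],
  ],
  grip_force=10,
)

```text
t: 17.6
ee_pos: [0.4407, 0.1083, 0.0301]
eef_rot: [3.141, -0.0, 1.33]
ft_force: [-1.6, 0.4, 8.1]
opening: 0.0137
grip_force: 10.0
```

Request:
apply_moves(
  moves=[
    [0.8,[0,0,0],[0,0,0]],
    [0.6,[0,0,0],[0,0,0]],
    [0.5,[0,0,0],[0,0,0]],
    [0.5,[0,0,0],[0,0,0]],
    [0.5,[0,0,0],[0,0,0]],
    [0.5,[0,0,-0.03],[0,0,0]],
    [0.5,[0,0,-0.06],[0,0,0]],
    [0.5,[0,0,-0.06],[0,0,0]],
    [0.5,[0,0,-0.06],[0,0,0]],
    [0.5,[0,0,-0.06],[0,0,0]],
  ],
)

```text
t: 18.43
ee_pos: [0.4403, 0.1082, 0.1661]
eef_rot: [-3.141, 0.0, 1.33]
ft_force: [0.3, 0.5, -0.1]
opening: 0.0473
grip_force: 0.0
```

Request:
apply_moves(
  moves=[
    [0.5,[0,0,-0.06],[0,0,0]],
    [0.5,[0,0,-0.04],[0,0,0]],
    [0.5,[0,0,0],[0,0,0]],
    [0.5,[0,0,0],[0,0,0]],
  ],
)

```text
t: 18.77
ee_pos: [0.4407, 0.1083, 0.2153]
eef_rot: [3.14, -0.001, 1.33]
ft_force: [-0.9, 0.5, -0.4]
opening: 0.0476
grip_force: 0.0
```

```bash
python3 - <<'E'
from plant import cams
import cv2,numpy as np
a=cams.get_image("wrist")["color"];b=cams.get_image("side")["color"][100:360,220:460]
a=cv2.resize(a,(480,300));b=cv2.resize(b,(277,300))
cv2.imwrite("pics/f.png",np.hstack([a,b])[...,::-1])
E
```

```text
(no output)
```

View pics/f.png

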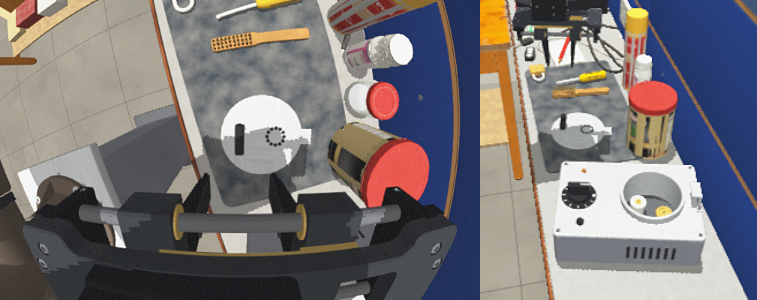

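The lid, at about (262,135), lies flat on the mat with its handle up. The tools look untouched and the gripper is clear.

```bash
python3 -c "
from plant import env
print(env.job_done())"
```

```text
the job is handed in; nothing more can be done
None
```

I turned the timer knob back to its off stop, then took off the lid front edge first and set it flat, handle up, on the mat. The screwdriver, brush and padlock look untouched in the last pictures, and the job was handed in at about 19 s.

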